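Clear the tea cartons and open the push-and-turn bottle

ROBOT

A 6-joint arm with a two-finger parallel gripper is mounted at the origin on the work surface. World frame = base frame: x ahead of the robot, y to its left, z up, the work surface at z = 0. Lengths are in m, angles in rad, forces in N, time in s.
With the tool pointing down it reaches from about 0.35 to 0.8 m from the base axis. Payload 7.3 kg.
Tool frame: the origin (TCP) lies midway between the tips of the shut fingers; the grasp point (between the pads) lies 19 mm behind it (robot.grip_depth is the distance from the TCP to the grasp point, in m); y points along the fingers, x is the direction in which the jaws open and shut, and the axes are right-handed (so a half turn about y gives the same grasp; the last joint's range is limited). The gripper opens to 85 mm and grips with 20 to 120 N. Pads are 22 mm wide; open, the fingers measure 114 mm over their backs; the gripper's body (76 mm by 85 mm) begins 54 mm behind the grasp point. The pads swing forward as they close: fully open they stand 13 mm farther back than shut.
Start: joints at [-1.318, 0.342, 1.524, -0, 1.275, -0.146], TCP at [0.204, -0.484, 0.231] pointing down, gripper open.
Joint ranges: [-2.53, 2.53], [-0.77, 2.02], [0.04, 2.7], [-1, 4.14], [0.28, 2.66], [-3.11, 3.11]. Speed limits (rad/s): [2.57, 2.57, 3.14, 3.14, 3.14, 3.14].

INTERFACE

Orientations are given as a 3x3 rotation matrix whose columns are the frame's x, y, z axes.
In Python, from rig import robot gives the robot as it stands.
- The arm moves only by the tool drive_tool, never from a script. Its argument "rows" is a list that holds one entry, the list of rows, each a list of 5 numbers: the closure, from 0 (fully open) to 1 (shut), then the shift along the tool's x, y, z in mm, then the turn about the tool's y in rad. In form: [[[hand, dx, dy, dz, yaw], ...]]. A call has 1 to 12 rows; each row shifts and turns the commanded pose from where the row before left it, along the tool's axes as they then stand; what a row does not reach is not made up. A row lasts 1/10 s, in which the tool goes at most 50 mm and 8.59 degrees, less where a joint would pass 70% of its speed; a pose out of reach is approached as far as the arm can. A call is refused whole if a number of a shift passes 50 or a number of a turn 0.15, either way. A call with a gripper value outside its range is refused whole. The fingers move at their own pace and stop on an object; "grip_force" is the grip in N (left out, the last holds). Time passes only in rows, so rows that do not move let the fingers close. It gives the time, the measured TCP pose, the force and the opening at its end, in the units of the state.
- robot.sense(): the state, without advancing time (a new reading comes with each control period).
- robot.grab_frame(name): name is "scene" or "top" or "wrist"; returns (picture, depth): 480x640x3 uint8, blue, green, red; 480x640 float32, m along the optical axis (not along the pixel's ray), 0 where there is no reading.
- robot.camera_params(name): a dict with "fx", "fy", "cx", "cy" (pixels), "camera_from_world" (4x4, takes a point from world to camera coordinates). Camera axes: x right, y up, looking along -z (the intrinsics and any distortion apply to the point x, -y, -z); pixel columns grow to the right and rows downward; lengths in m; the calibration is good to about 2 mm. The wrist camera is an equidistant fisheye: a pixel r from the principal point sees the ray r / f radians off the axis. A picture is of the moment at which its call begins: read the wrist's pose just before it. camera_params takes no time and is no camera call; for the wrist camera it gives the pose at the moment of the call.
- robot.close_job(): hands the job in, once; it reports no verdict.
The state is a dict: "t": time; "joint_pos": joint angles; "joint_velocities": joint speeds; "joint_efforts": joint torques, N m; "ee_pos": TCP position; "tcp_rot": TCP orientation; "wrist_force": force on the tool from outside, world axes, zero at the start; "wrist_torque": the same for the moment, N m; "finger_gap": finger opening in m.
Only numpy, scipy, OpenCV 4.12 (cv2) and the standard library are available. Lean on these libraries where they do the work, as an engineer would, in place of code of your own. Each camera call takes 0.05 s, during which the arm holds its last target. There are 200 camera calls.

TASK

The pink vitamin bottle on the desk pad is hemmed in by two tea cartons: to make room for your hand, stack those two squarely, one after the other, on the tea carton that stands by itself. Then open the bottle where it stands: press its white safety cap down, keep it down while you turn it anticlockwise (seen from above) until it comes free, and lift it off. Leave the bottle and the carton stack standing and everything else on the desk as it is, and finish holding the cap upright, still, about 5 cm straight above the bottle, without letting go.

Things in the scene. Friction and masses are not known exactly. Their poses are not given: they have to be found in the camera images.
- bottle: squat pink plastic vitamin bottle with a cream label, about 160 g, loose on the desk pad. Origin: centre of its underside; z up. Round body 60 mm across up to 32 mm height, sloping in to 38 mm across at 40 mm; 76 mm high with the cap on. Only the pad's grip holds it, and the harder it is pressed down the firmer it stands; pulling or twisting the locked cap moves the whole bottle.
- bottle_rim (a point): middle of the pink bottle's mouth, 67 mm above its underside, hidden in the cap at first; axes as the bottle's. A bead 48 mm across runs round the neck from 40 to 45.5 mm height: the cap's skirt stops on it when pressed down. One carton stands 6 to 14 mm from the bottle on its +y side, one on its -y side: no room for fingers round the cap, nor to swing them, until both are gone.
- cap_mid (a point): white ribbed push-and-turn cap of the pink bottle, 50 mm across, 26 mm high, 30 g, dark pink arrow on top along its x axis. The point is its centre, 13 mm below its top, 63 mm above the bottle's underside while closed; closed, its x axis lies along the bottle's. Grip it across its upper half at any yaw; fingertips lower than 45 mm above the bottle's underside may meet the shoulder when it goes down.
- cap_top (a point): middle of the cap's top. Closed, two lugs in the cap are locked in notches and a spring holds it up: 12 N presses it the 3 mm down that free them; it stops 4.5 mm down at 15 N. Held down it turns anticlockwise seen from above, with little friction; from 45 degrees on it lifts straight off, and at about 135 degrees it meets a stop: a quarter turn is right. Clockwise, or not pressed, it is blocked.
- desk_pad: dark grippy desk pad, fixed, 430 mm (x) by 800 mm (y), 3 mm thick: its top is 3 mm above the desk; origin at the centre of its underside. The bottle, the cartons and all bystanders but the mouse stand on it.
- carton_a_mid (a point): a closed green tea carton with cream and light-green panels, 62 mm (its x) by 90 mm (its y) by 70 mm high, about 100 g; the point is its centre, 35 mm above its underside. At first it crowds the bottle on its +y side, end-on to it; to be stacked.
- carton_b_mid (a point): a closed green tea carton with cream and light-green panels, 62 mm (its x) by 90 mm (its y) by 70 mm high, about 100 g; the point is its centre, 35 mm above its underside. At first it crowds the bottle on its -y side, end-on to it; to be stacked (either of the two may go first).
- carton_base_mid (a point): a closed green tea carton with cream and light-green panels, 62 mm (its x) by 90 mm (its y) by 70 mm high, about 100 g; the point is its centre, 35 mm above its underside. It stands by itself on the pad, to the left or right of the bottle, and is the foot of the stack: it stays where it is.
- sweet_tin: bystander: round red sweet tin 75 mm across, 50 mm high, to the other side of the bottle from the lone carton; origin at the centre of its underside
- amber_bottle: bystander: amber jar with yellow cap, 52 mm across, 95 mm high; origin at the centre of its underside
- mug: bystander: blue mug, 76 mm across without its handle, 90 mm high; origin at the centre of its underside
- stapler: bystander: red and black stapler 140 mm long (its y), 36 mm wide, 52 mm high; origin at the centre of its underside
- note_block: bystander: block of coloured notes 76 x 76 x 22 mm; origin at the centre of its underside
- tape_roll: bystander: roll of tape lying flat, 70 mm across, 24 mm high; origin at the centre of its underside
- mouse: bystander: black computer mouse 110 x 62 x 33 mm; origin at the centre of its underside
Things that resemble listed ones, but are neither listed nor needed, are in the scene too. Of the things that look like the bottle, take the one that is farthest to the robot's left at the start.

How it is judged:
On the way, in this order (a step that is already met when the one before it is completed fails the run):
1. one of the crowding cartons stands squarely on the lone carton, let go (((z of carton_a_mid in the frame of carton_base_mid between 0.065 and 0.075 m and horizontal distance between carton_a_mid and carton_base_mid below 0.01 m and angle between the y axis of carton_a_mid and the y axis of carton_base_mid, either way round below 0.12 rad and angle between carton_a_mid's own z axis and vertical below 0.05 rad and contact force between the fingers and carton_a below 0.1 N) or (z of carton_b_mid in the frame of carton_base_mid between 0.065 and 0.075 m and horizontal distance between carton_b_mid and carton_base_mid below 0.01 m and angle between the y axis of carton_b_mid and the y axis of carton_base_mid, either way round below 0.12 rad and angle between carton_b_mid's own z axis and vertical below 0.05 rad and contact force between the fingers and carton_b below 0.1 N))), for 0.2 s.
2. the other one stands squarely on top of it, let go (((z of carton_a_mid in the frame of carton_base_mid between 0.065 and 0.075 m and horizontal distance between each of carton_a_mid, carton_b_mid and carton_base_mid below 0.01 m and angle between the y axis of each of carton_a_mid, carton_b_mid and the y axis of carton_base_mid, either way round below 0.12 rad and angle between each of carton_a_mid, carton_b_mid's own z axis and vertical below 0.05 rad and contact force between the fingers and carton_a below 0.1 N and z of carton_b_mid in the frame of carton_base_mid between 0.135 and 0.145 m and contact force between the fingers and carton_b below 0.1 N) or (z of carton_b_mid in the frame of carton_base_mid between 0.065 and 0.075 m and horizontal distance between each of carton_b_mid, carton_a_mid and carton_base_mid below 0.01 m and angle between the y axis of each of carton_b_mid, carton_a_mid and the y axis of carton_base_mid, either way round below 0.12 rad and angle between each of carton_b_mid, carton_a_mid's own z axis and vertical below 0.05 rad and contact force between the fingers and carton_b below 0.1 N and z of carton_a_mid in the frame of carton_base_mid between 0.135 and 0.145 m and contact force between the fingers and carton_a below 0.1 N))), for 0.2 s.
3. the cap is pressed down, still locked (z of cap_mid in the frame of bottle below 0.0603 m and angle between the x axis of cap_mid and the x axis of bottle, either way round below 0.3 rad), for 0.05 s.
4. the cap is turned free of its lugs, still on the neck (angle between the x axis of cap_mid and the x axis of bottle, either way round above 0.7 rad and z of cap_mid in the frame of bottle below 0.068 m), for 0.05 s.
At the end, for the whole second after the job is handed in: Column of three cartons, each within 10 mm and 0.12 rad of the lone one, let go, at rest, its foot within 25 mm of its start. Fingers hold the cap still, within 0.2 rad of upright, 20 to 90 mm above its closed place and 25 mm of the bottle axis; bottle upright on the pad, within 40 mm of its start (((z of carton_a_mid in the frame of carton_base_mid between 0.065 and 0.075 m and horizontal distance between each of carton_a_mid, carton_b_mid and carton_base_mid below 0.01 m and angle between the y axis of each of carton_a_mid, carton_b_mid and the y axis of carton_base_mid, either way round below 0.12 rad and angle between each of carton_a_mid, carton_b_mid's own z axis and vertical below 0.05 rad and contact force between the fingers and carton_a below 0.1 N and z of carton_b_mid in the frame of carton_base_mid between 0.135 and 0.145 m and contact force between the fingers and carton_b below 0.1 N) or (z of carton_b_mid in the frame of carton_base_mid between 0.065 and 0.075 m and horizontal distance between each of carton_b_mid, carton_a_mid and carton_base_mid below 0.01 m and angle between the y axis of each of carton_b_mid, carton_a_mid and the y axis of carton_base_mid, either way round below 0.12 rad and angle between each of carton_b_mid, carton_a_mid's own z axis and vertical below 0.05 rad and contact force between the fingers and carton_b below 0.1 N and z of carton_a_mid in the frame of carton_base_mid between 0.135 and 0.145 m and contact force between the fingers and carton_a below 0.1 N)) and linear speed of each of carton_a, carton_b, carton_base, cap, bottle below 0.02 m/s and distance of carton_base_mid from where it was at the start of the episode below 0.025 m and z of cap_mid in the frame of bottle between 0.083 and 0.153 m and horizontal distance between cap_mid and bottle below 0.025 m and angle between cap_mid's own z axis and vertical below 0.2 rad and contact force between the fingers and cap above 1 N and contact force between cap and bottle below 0.05 N and angle between bottle's own z axis and vertical below 0.05 rad and height (world z) of bottle between 0 and 0.006 m and distance of bottle from where it was at the start of the episode below 0.04 m); the arm keeps its last pose, push and grip.
It fails at once if the bottle is lifted off the pad or tipped (height (world z) of bottle above 0.018 m or angle between bottle's own z axis and vertical above 0.35 rad).
It fails at once if a bystander is moved by more than 25 mm or knocked over (distance of any of sweet_tin, amber_bottle, mug, stapler, note_block, tape_roll, mouse from where it was at the start of the episode above 0.025 m or angle between any of sweet_tin, amber_bottle, mug, stapler, note_block, tape_roll, mouse's own z axis and vertical above 0.35 rad).
It also fails if it takes over 61 s, if anything falls off the work surface, if the arm or the gripper's body presses on something with over 40 N, if the wrist force passes 120 N, or if a joint passes its speed limit or range.

## Working session

There is one attempt and no reset: what is moved stays moved. The work goes in short steps, Python scripts to look and compute and a tool call to move; the robot and the scene stay as the last step left them, time stands still between calls to the robot, and variables do not carry over. Pictures are saved under pics/ and viewed, about 8 in all and at most 12, crops included, and the job is handed in when it is done.

Besides the shell and the picture viewer there is one more tool, called after ">>>" as name(argument=value, ...), one argument or row to a line, values as JSON. drive_tool: Moves the arm, as the interface text tells. Its arguments: {"type":"object","properties":{"rows":{"type":"array","items":{"type":"array","items":{"type":"array","items":{"type":"number"}}}},"grip_force":{"type":"number"}},"required":["rows"]}

```bash
ls; mkdir -p pics; cat > h.py <<'E'
import numpy as np, cv2
from rig import robot
def grab(n):
    P=robot.camera_params(n); im,d=robot.grab_frame(n); return np.array(im),np.array(d),P
def world(P,d):
    v,u=np.mgrid[:d.shape[0],:d.shape[1]]
    p=np.stack([(u-P["cx"])/P["fx"]*d,-(v-P["cy"])/P["fy"]*d,-d,np.ones_like(d)],-1)
    return (p@np.linalg.inv(np.array(P["camera_from_world"])).T)[...,:3]
E
python3 - <<'E'
from h import *
s=robot.sense(); print({k:np.round(v,3).tolist() for k,v in s.items()})
for n in("top","scene"):
    im,d,P=grab(n); cv2.imwrite(f"pics/{n}0.png",im); np.savez(f"{n}0.npz",im=im,d=d,M=P["camera_from_world"],k=[P["fx"],P["fy"],P["cx"],P["cy"]])
    print(n,P["fx"],P["cx"],P["cy"],np.round(np.linalg.inv(P["camera_from_world"]),3).tolist(),(d==0).mean())
    print(P.keys())
E
```

```text
pics
{'t': 0.0, 'joint_pos': [-1.318, 0.343, 1.525, 0.0, 1.275, -0.146], 'joint_velocities': [0.0, -0.002, 0.0, 0.001, -0.002, -0.001], 'joint_efforts': [-0.001, -43.368, -24.602, -0.0, 0.008, -0.0], 'ee_pos': [0.204, -0.483, 0.231], 'tcp_rot': [[0.388, -0.0, 0.922], [-0.922, 0.001, 0.388], [-0.002, -1.0, 0.0]], 'wrist_force': [0.203, -0.291, 0.483], 'wrist_torque': [-0.021, 0.014, 0.022], 'finger_gap': 0.085}
top 591.6686416941857 327.9003003364865 226.18705759003265 [[-0.005, 0.992, -0.13, 0.382], [-1.0, -0.007, -0.012, -0.077], [-0.012, 0.129, 0.992, 1.408], [0.0, 0.0, 0.0, 1.0]] 0.0040234375
dict_keys(['fx', 'fy', 'cx', 'cy', 'camera_from_world'])
scene 486.21664047025547 318.7843637819298 234.9387202842793 [[-0.172, -0.63, 0.757, 1.369], [0.985, -0.122, 0.122, 0.06], [0.016, 0.767, 0.642, 0.765], [0.0, 0.0, 0.0, 1.0]] 0.0040494791666666665
dict_keys(['fx', 'fy', 'cx', 'cy', 'camera_from_world'])
```

View pics/top0.png

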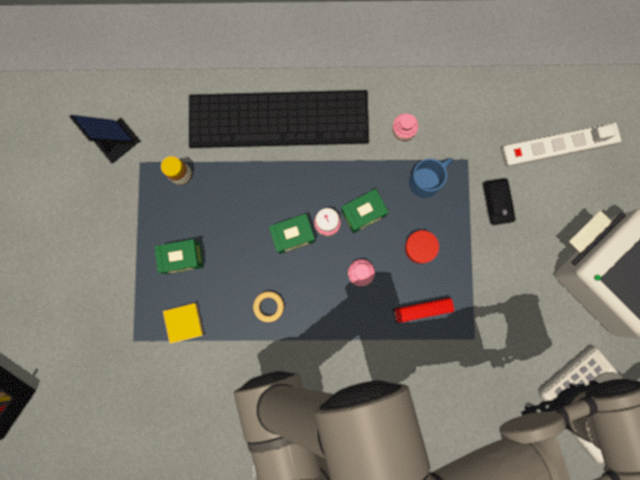

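View pics/scene0.png

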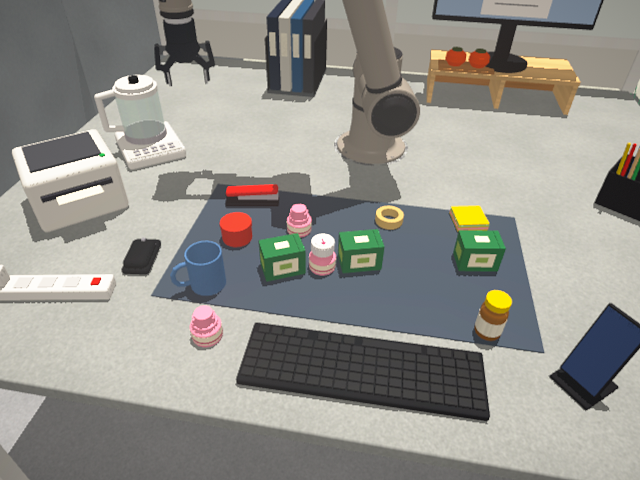

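The candidates that look like the bottle are at top-view pixels (328,222), (361,272) and (405,127). The one at (328,222) is farthest left, has a white cap with an arrow, and stands between two cartons, so it fits. The crowding cartons are at (292,233) on the +y side and (365,209) on the -y side. The lone carton is at (178,256), and the tin at (422,246). Next I'll measure these and confirm with an enlarged crop.

```bash
cat >> h.py <<'E'
def find(im,W,zmin,zmax,mode="green"):
    h=cv2.cvtColor(im,cv2.COLOR_BGR2HSV); z=W[...,2]
    return ((z>zmin)&(z<zmax))
def rects(im,W,lo,hi,minA=150):
    """horizontal green-edged faces between heights lo..hi: centre, yaw of long side, sides"""
    z=W[...,2]; m=((z>lo)&(z<hi)&(W[...,0]>.2)&(W[...,0]<.75)).astype(np.uint8)
    n,L,st,c=cv2.connectedComponentsWithStats(m,connectivity=4); out=[]
    h=cv2.cvtColor(im,cv2.COLOR_BGR2HSV)
    for i in range(1,n):
        if st[i,4]<minA: continue
        k=L==i; g=((h[...,0]>40)&(h[...,0]<90)&(h[...,1]>80)&k).sum()/k.sum()
        p=W[k]; r=cv2.minAreaRect((p[:,:2]*1000).astype(np.float32)); b=cv2.boxPoints(r)
        e=[b[1]-b[0],b[2]-b[1]]; l=max(e,key=np.linalg.norm)
        yaw=np.arctan2(l[1],l[0])%np.pi
        out.append((np.round(c[i]),round(g,2),st[i,4],np.round(r[0],1),np.round(sorted(r[1]),1),round(yaw,3),np.round(np.median(p[:,2])*1000,1),np.round(p.mean(0)*1000,1)))
    return out
E
python3 - <<'E'
from h import *
for n in("top","scene"):
    D=np.load(n+"0.npz"); P=dict(zip(["fx","fy","cx","cy"],D["k"]),camera_from_world=D["M"])
    im=D["im"];W=world(P,D["d"]); print(n)
    for r in rects(im,W,.066,.078,60): print(*r)
    z=W[...,2]; h=cv2.cvtColor(im,cv2.COLOR_BGR2HSV)
    # white cap top
    m=((z>.074)&(z<.085)&(h[...,1]<90)&(h[...,2]>120)&(W[...,0]>.3)&(W[...,0]<.7)).astype(np.uint8)
    N,L,st,c=cv2.connectedComponentsWithStats(m)
    for i in range(1,N):
        if st[i,4]>40:
            p=W[L==i]; cc,rr=cv2.minEnclosingCircle((p[:,:2]*1000).astype(np.float32)); print("cap",c[i].round(),st[i,4],np.round(cc,1),round(rr,1),p.mean(0).round(4))
    for (x,y) in ([(422,246),(361,272),(405,127),(268,306),(178,170)] if n=="top" else []): print((x,y),W[y,x].round(3))
    u,v=(328,222) if n=="top" else (322,255)
    if n=="top": cv2.imwrite("pics/crop0.png",cv2.resize(im[180:300,250:410],None,fx=5,fy=5,interpolation=cv2.INTER_CUBIC))
E
```

```text
top
[178. 173.] 0.0 80 [687.4 285.4] [24.5 50.3] 2.598 70.6 [684.2 284.   71.3]
[364. 209.] 0.85 1025 [ 594.9 -144.2] [62.4 90.6] 2.054 72.5 [ 594.6 -143.9   72.6]
[291. 233.] 0.84 1038 [542.5  23.8] [63.  89.9] 1.889 72.8 [541.8  23.5  72.7]
[175. 256.] 0.84 1058 [491.  286.8] [63.  92.1] 1.739 72.7 [490.4 285.8  72.6]
[361. 272.] 0.0 171 [ 453.2 -135.1] [31.7 34.1] 3.116 70.3 [ 452.6 -135.5   70.5]
cap [327. 219.] 363 [571.6 -58.1] 25.3 [ 0.571  -0.0581  0.0793]
cap [578. 289.] 67 [ 411.  -616.9] 42.2 [ 0.4116 -0.6161  0.0795]
cap [604. 315.] 55 [ 352.5 -670.2] 33.2 [ 0.354  -0.6695  0.0796]
(422, 246) [ 0.512 -0.277  0.051]
(361, 272) [ 0.452 -0.135  0.071]
(405, 127) [ 0.789 -0.242  0.068]
(268, 306) [0.377 0.082 0.006]
(178, 170) [0.684 0.278 0.098]
scene
[113. 187.] 0.0 83 [ 465.9 -605.1] [11.3 51.1] 2.464 71.6 [ 466.3 -606.5   71.9]
[626. 188.] 0.0 122 [217.7 664.8] [14.4 70.4] 0.918 72.1 [219.  667.   71.9]
[ 46. 207.] 0.0 112 [ 572.2 -721.3] [13.4 57.1] 2.144 71.6 [ 572.3 -720.3   71.6]
[298. 208.] 0.0 123 [ 457.7 -137.9] [33.6 35.4] 2.164 69.4 [ 458.5 -137.6   69.5]
[361. 240.] 0.86 830 [546.6  21.3] [66.7 90.8] 1.912 72.7 [550.9  21.8  72.5]
[481. 240.] 0.85 835 [496.8 284.9] [65.9 91.1] 1.726 72.9 [499.5 284.1  72.5]
[281. 246.] 0.85 872 [ 599.5 -145.7] [66.7 90.8] 2.05 72.6 [ 603.2 -145.3   72.4]
[322. 249.] 0.0 99 [592.1 -57.5] [23.1 48. ] 1.716 72.4 [595.2 -56.9  72.2]
[202. 250.] 0.0 136 [ 653.5 -305.5] [26.3 64.9] 2.09 72.2 [ 649.  -306.3   71.9]
[205. 269.] 0.0 160 [ 697.3 -286.1] [34.4 84.6] 2.109 72.1 [ 700.7 -281.3   71.9]
[493. 313.] 0.0 187 [707.9 291.2] [32.2 49.9] 1.25 71.7 [713.9 289.3  71.7]
cap [112. 185.] 84 [ 463.6 -608.2] 26.4 [ 0.4668 -0.6066  0.0799]
cap [ 44. 204.] 105 [ 568.2 -724.9] 27.9 [ 0.5731 -0.7213  0.0796]
cap [322. 241.] 300 [575.  -58.7] 27.4 [ 0.5782 -0.0597  0.0788]
```

View pics/crop0.png

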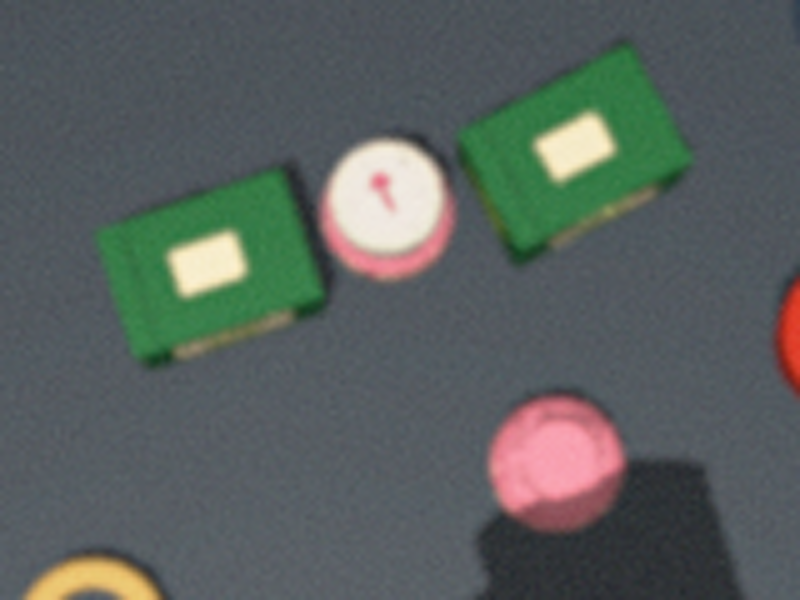

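The crop shows the white cap with its pink arrow at crop (388,195). There is one carton on each side, at (212,265) and (575,150), and a pink decoy at (558,455). I'm starting with carton a.

>>> drive_tool(
  rows=[
    [[0, -27, 0, 41, 0], [0, -27, 0, 41, 0], [0, -27, 0, 41, 0], [0, -27, 0, 41, 0], [0, -27, 0, 41, 0], [0, -27, 0, 41, 0], [0, -27, 0, 41, 0], [0, -27, 0, 41, 0], [0, -27, 0, 41, 0], [0, -27, 0, 41, 0], [0, -27, 0, 41, 0], [0, -27, 0, 41, 0]],
  ],
)

```text
t: 1.3
ee_pos: [0.5321, 0.0079, 0.231]
tcp_rot: [[0.389, -0.0, 0.921], [-0.921, -0.0, 0.389], [-0.0, -1.0, -0.0]]
wrist_force: [0.6, -1.1, 0.3]
finger_gap: 0.0856
```

>>> drive_tool(
  rows=[
    [[0, -10, 0, 18, 0], [0, 0, 0, 0, -0.14], [0, 0, 0, 0, -0.14], [0, 0, 0, 0, -0.14], [0, 0, 0, 0, -0.14], [0, 0, 0, 0, -0.14], [0, 0, 0, 0, -0.14], [0, 0, 0, 0, -0.14], [0, 0, 0, 0, -0.14], [0, 0, 0, 0, -0.14], [0, 0, 0, 0, -0.14], [0, 0, 0, 0, -0.1]],
  ],
)

```text
t: 2.5
ee_pos: [0.5439, 0.022, 0.2308]
tcp_rot: [[0.945, -0.001, -0.327], [0.327, -0.0, 0.945], [-0.001, -1.0, 0.0]]
wrist_force: [-0.6, 0.0, 0.8]
finger_gap: 0.0851
```

```bash
cat >> h.py <<'E'
def wworld(P,d):
    v,u=np.mgrid[:d.shape[0],:d.shape[1]]
    x=(u-P["cx"])/P["fx"]; y=(v-P["cy"])/P["fy"]; th=np.maximum(np.hypot(x,y),1e-9)
    s=np.tan(np.minimum(th,1.5))/th
    p=np.stack([x*s*d,-y*s*d,-d,np.ones_like(d)],-1)
    return (p@np.linalg.inv(np.array(P["camera_from_world"])).T)[...,:3]
def to(x,y,z,yaw):
    s=robot.sense(); R=np.array(s["tcp_rot"]); p=np.array(s["ee_pos"])
    d=R.T@(np.array([x,y,z])-p)*1000; cy=np.arctan2(R[1,0],R[0,0])
    print("shift mm",d.round(1),"turn",round(-((yaw-cy+np.pi)%(2*np.pi)-np.pi),3),"pos",p.round(4),"yaw",cy.round(3))
def capfit(im,W,lo,hi):
    h=cv2.cvtColor(im,cv2.COLOR_BGR2HSV); z=W[...,2]
    m=((z>lo)&(z<hi)&(h[...,1]<90)&(h[...,2]>110)).astype(np.uint8)
    N,L,st,c=cv2.connectedComponentsWithStats(m)
    for i in range(1,N):
        if st[i,4]>100:
            p=W[L==i]; cc,rr=cv2.minEnclosingCircle((p[:,:2]*1000).astype(np.float32)); print("cap",c[i].round(),st[i,4],np.round(cc,1),round(rr,1),p.mean(0).round(4))
E
python3 - <<'E'
from h import *
im,d,P=grab("wrist"); cv2.imwrite("pics/w1.png",im)
W=wworld(P,d); print(np.linalg.inv(P["camera_from_world"]).round(3).tolist(),P["fx"])
for r in rects(im,W,.066,.078,150): print(*r)
capfit(im,W,.074,.085)
to(.544,.0225,.028,.33)
E
```

```text
[[0.945, -0.315, -0.088, 0.522], [0.327, 0.909, 0.258, 0.086], [-0.001, -0.272, 0.962, 0.372], [0.0, 0.0, 0.0, 1.0]] 371.64829954431775
[558.  17.] 0.0 422 [695.  277.4] [17.4 45.1] 2.996 71.0 [690.4 276.4  71.3]
[323. 212.] 0.69 7745 [545.6  21.9] [62.2 89.7] 1.892 71.3 [545.   23.6  71.3]
[323. 307.] 0.0 1661 [573.9 -58.9] [50.7 51. ] 1.449 77.1 [573.4 -56.3  76.2]
[315. 370.] 0.75 3056 [ 591.9 -133.4] [62.7 64.9] 2.053 71.1 [ 590.6 -129.2   70.9]
cap [323. 310.] 2173 [574.6 -59.4] 25.6 [ 0.5741 -0.0584  0.0775]
shift mm [  0.4 202.8   0.4] turn 0.007 pos [0.5439 0.022  0.2308] yaw 0.337
```

View pics/w1.png

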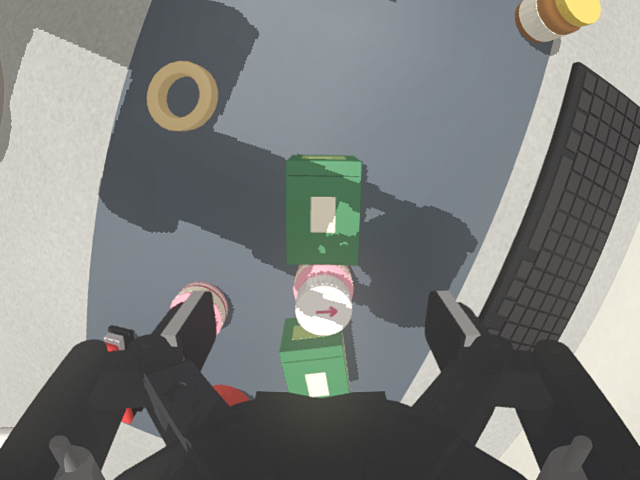

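Carton a is at wrist pixel (323,212), the white cap at (323,310) with its arrow pointing +x, and carton b at (315,370). The carton positions agree between views to about 3 mm. Descending on a now.

>>> drive_tool(
  rows=[
    [[0, 1, 45, 0, 0.015], [0, 0, 45, 0, 0], [0, 0, 45, 0, 0], [0, 0, 38, 0, 0], [0, 0, 20, 0, 0], [0, 0, 10, 0, 0], [0, 0, 0, 0, 0], [1, 0, 0, 0, 0], [1, 0, 0, 0, 0], [1, 0, 0, 0, 0], [1, 0, 0, 0, 0], [1, 0, 0, 0, 0]],
  ],
  grip_force=30,
)

```text
t: 3.75
ee_pos: [0.5462, 0.0222, 0.0298]
tcp_rot: [[0.951, 0.003, -0.308], [0.308, -0.0, 0.951], [0.003, -1.0, -0.001]]
wrist_force: [-0.4, 1.1, 6.6]
finger_gap: 0.0617
```

>>> drive_tool(
  rows=[
    [[1, 0, 0, 0, 0], [1, 0, 0, 0, 0], [1, 0, -10, 0, 0], [1, 0, -30, 0, 0], [1, 0, -40, 0, 0], [1, 0, -40, 0, 0], [1, 0, -30, 0, 0], [1, 0, -10, 0, 0], [1, 0, 0, 0, 0]],
  ],
)

```text
t: 4.65
ee_pos: [0.5456, 0.0223, 0.1897]
tcp_rot: [[0.951, 0.003, -0.308], [0.308, -0.0, 0.951], [0.003, -1.0, -0.001]]
wrist_force: [-0.8, -0.2, -1.6]
finger_gap: 0.0619
```

>>> drive_tool(
  rows=[
    [[1, 4, 0, 24, 0], [1, 7, 0, 48, 0], [1, 7, 0, 48, 0], [1, 3, 0, 28, 0], [1, 0, 0, 0, 0.08], [1, 0, 0, 0, 0.07], [1, 0, 0, 0, 0], [1, 0, 0, 0, 0]],
  ],
)

```text
t: 5.45
ee_pos: [0.5188, 0.1694, 0.1868]
tcp_rot: [[0.986, -0.003, -0.164], [0.164, -0.001, 0.986], [-0.003, -1.0, -0.0]]
wrist_force: [-0.2, -0.1, -0.5]
finger_gap: 0.0616
```

```bash
python3 - <<'E'
from h import *
im,d,P=grab("wrist"); cv2.imwrite("pics/w2.png",im)
W=wworld(P,d)
print("base"); 
for r in rects(im,W,.064,.080,150): print(*r)
print("held")
for r in rects(im,W,.215,.25,150): print(*r)
to(.4935,.2853,.19,.162)
E
```

```text
base
[313.  62.] 0.61 11140 [494. 285.] [62.4 89.9] 1.731 71.4 [494.6 283.7  71.4]
[551. 114.] 0.0 891 [687.1 291.9] [31.2 50. ] 1.822 70.1 [681.1 289.6  70.4]
held
[320. 311.] 0.65 48211 [517.1 180.8] [ 66.9 128. ] 0.169 228.4 [516.5 184.5 231.1]
shift mm [ -6.2  -2.9 118.6] turn 0.002 pos [0.519  0.1693 0.1871] yaw 0.164
```

View pics/w2.png

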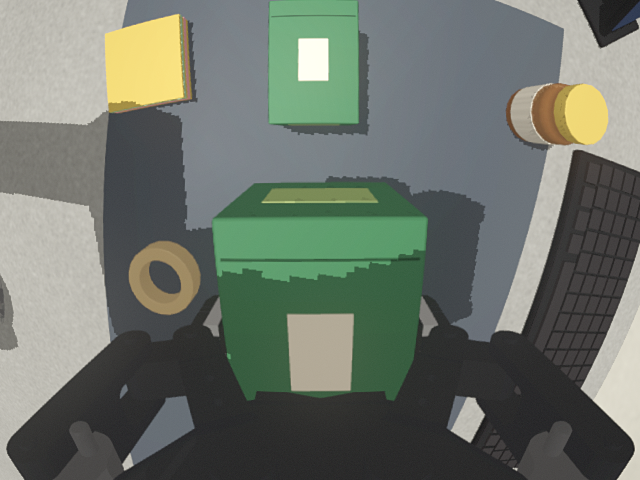

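The base is at wrist pixel (313,62), giving (494,285) with yaw 0.160. It agrees with the top view. The held carton fills the centre, with its far top edge at row 217. Now I need the offset of the carton in the hand.

```bash
cat >> h.py <<'E'
def held(im,W,ztop):
    s=robot.sense(); R=np.array(s["tcp_rot"]); T=(W-np.array(s["ee_pos"]))@R*1000  # tool coords mm
    h=cv2.cvtColor(im,cv2.COLOR_BGR2HSV)
    m=(abs(W[...,2]-ztop)<.004)&(abs(T[...,0])<45)&(abs(T[...,2])<90)&((h[...,0]>35)&(h[...,0]<95)&(h[...,1]>60))
    p=T[m]; print("n",m.sum(),"x pct",np.percentile(p[:,0],[.5,50,99.5]).round(1),"z pct",np.percentile(p[:,2],[.5,99.5]).round(1),"y(down)",np.percentile(p[:,1],[5,50,95]).round(1))
    far=[]
    for a in range(-26,27,4):
        q=p[abs(p[:,0]-a)<2,2]; far.append(np.percentile(q,99.5))
    print("far edge",np.round(far,1))
    h2=(abs(W[...,2]-ztop)<.006)&(h[...,1]<70)&(h[...,2]>90)&(abs(T[...,0])<20)&(abs(T[...,2])<40)
    print("label centre",T[h2].min(0).round(1),T[h2].max(0).round(1))
E
python3 - <<'E'
from h import *
im,d,P=grab("wrist"); W=wworld(P,d); held(im,W,.230)
E
```

```text
n 30142 x pct [-30.7  -0.2  30.1] z pct [-18.   44.6] y(down) [-42.1 -41.1 -40.1]
far edge [44.5 44.5 44.5 44.5 44.5 44.5 44.5 44.5 44.6 44.6 44.6 44.6 44.7 44.7]
label centre [-10.6 -43.3 -17. ] [ 10.3 -39.2  15.3]
```

>>> drive_tool(
  rows=[
    [[1, -1, 0, 20, 0], [1, -2, 0, 45, 0], [1, -2, 0, 40, 0], [1, -1, 0, 14, 0], [1, 0, 0, 0, 0], [1, 0, 15, 0, 0], [1, 0, 35, 0, 0], [1, 0, 22, 0, 0], [1, 0, 8, 0, 0], [1, 0, 3, 0, 0], [1, 0, 0, 0, 0], [1, 0, 0, 0, 0]],
  ],
)

```text
t: 6.75
ee_pos: [0.4952, 0.2861, 0.1065]
tcp_rot: [[0.987, 0.002, -0.162], [0.162, 0.001, 0.987], [0.002, -1.0, 0.0]]
wrist_force: [0.2, 0.2, -1.3]
finger_gap: 0.062
```

```bash
python3 - <<'E'
from h import *
to(.4938,.2853,.100,.161)
E
```

```text
shift mm [-1.5  6.5 -0.5] turn 0.002 pos [0.4952 0.2861 0.1065] yaw 0.163
```

>>> drive_tool(
  rows=[
    [[1, -1, 2, 0, 0], [1, 0, 2, 0, 0], [1, 0, 1, 0, 0], [1, 0, 1, 0, 0], [1, 0, 0, 0, 0], [1, 0, 0, 0, 0]],
  ],
)

```text
t: 7.35
ee_pos: [0.4934, 0.286, 0.0998]
tcp_rot: [[0.987, 0.001, -0.162], [0.162, 0.0, 0.987], [0.001, -1.0, 0.0]]
wrist_force: [-2.0, -0.2, 5.1]
finger_gap: 0.0618
```

>>> drive_tool(
  rows=[
    [[0, 0, 0, 0, 0], [0, 0, 0, 0, 0], [0, 0, 0, 0, 0], [0, 0, 0, 0, 0], [0, 0, -10, 0, 0], [0, 0, -30, 0, 0], [0, 0, -45, 0, 0], [0, 0, -45, 0, 0], [0, 0, -20, 0, 0], [0, 0, 0, -40, 0], [0, 0, 0, -40, 0], [0, 0, 0, 0, 0]],
  ],
)

```text
t: 8.55
ee_pos: [0.507, 0.2033, 0.2503]
tcp_rot: [[0.987, 0.001, -0.159], [0.159, -0.001, 0.987], [0.001, -1.0, -0.002]]
wrist_force: [0.5, 0.4, 0.6]
finger_gap: 0.0854
```

```bash
python3 - <<'E'
from h import *
im,d,P=grab("wrist"); cv2.imwrite("pics/w3.png",im); W=wworld(P,d)
for r in rects(im,W,.134,.15,150): print(*r)
im,d,P=grab("top"); cv2.imwrite("pics/t3.png",im); W=world(P,d)
for r in rects(im,W,.134,.15,60)+rects(im,W,.066,.078,150): print(*r)
to(.5965,-.1455,.25,.482)
E
```

```text
[319. 108.] 0.49 12110 [493.4 286. ] [62.8 90.7] 1.745 141.4 [493.4 285.5 141.4]
[614. 270.] 0.01 3131 [ 449.3 -656.3] [136.1 273.4] 3.075 144.4 [ 449.5 -668.   144. ]
[159. 261.] 0.85 475 [478.6 299.5] [44.2 63.3] 1.728 142.9 [473.9 302.2 142.8]
[364. 210.] 0.85 1034 [ 594.9 -143.8] [62.5 90.4] 2.041 72.6 [ 594.2 -143.6   72.6]
[361. 272.] 0.0 166 [ 453.  -135.1] [31.8 33.9] 0.015 70.7 [ 452.7 -135.4   70.6]
shift mm [ 3.240e+01 -1.000e-01 -3.618e+02] turn -0.321 pos [0.5065 0.2064 0.25  ] yaw 0.161
```

>>> drive_tool(
  rows=[
    [[0, 4, 0, -45, 0], [0, 4, 0, -45, 0], [0, 4, 0, -45, 0], [0, 4, 0, -45, 0], [0, 4, 0, -45, 0], [0, 4, 0, -45, 0], [0, 4, 0, -45, 0], [0, 4, 0, -40, 0], [0, 0, 0, -10, -0.11], [0, 0, 0, 0, -0.11], [0, 0, 0, 0, -0.1], [0, 0, 0, 0, 0]],
  ],
)

```text
t: 9.85
ee_pos: [0.5975, -0.147, 0.2493]
tcp_rot: [[0.885, -0.0, -0.466], [0.466, 0.0, 0.885], [0.0, -1.0, 0.0]]
wrist_force: [0.7, -0.1, 0.1]
finger_gap: 0.0852
```

```bash
python3 - <<'E'
from h import *
im,d,P=grab("wrist"); cv2.imwrite("pics/w4.png",im); W=wworld(P,d)
for r in rects(im,W,.064,.080,150): print(*r)
capfit(im,W,.074,.085)
to(.5975,-.1455,.028,.480)
E
```

```text
[345. 108.] 0.0 2774 [574.4 -59.9] [50.  50.3] 2.148 77.8 [574.5 -60.   77.7]
[186. 128.] 0.0 1126 [ 456.3 -137.5] [34.5 35.2] 2.84 68.3 [ 456.6 -137.1   68.2]
[322. 205.] 0.72 7019 [ 598.  -145.6] [62.6 90.5] 2.049 71.3 [ 597.1 -144.1   71.2]
[320. 341.] 0.0 529 [ 661.9 -272.6] [28.8 72.7] 0.492 72.3 [ 658.9 -265.7   72.2]
[320. 384.] 0.0 616 [ 681.3 -309.7] [35.8 67.9] 0.476 71.8 [ 685.5 -316.2   71.9]
cap [345. 107.] 2670 [574.6 -59.4] 25.8 [ 0.5744 -0.0599  0.0778]
cap [311. 343.] 298 [ 657.2 -280.9] 31.6 [ 0.6505 -0.2682  0.0794]
cap [327. 389.] 319 [ 681.7 -301.9] 32.0 [ 0.6926 -0.3133  0.0795]
shift mm [  0.7 221.3   1.3] turn 0.002 pos [ 0.5975 -0.147   0.2493] yaw 0.482
```

>>> drive_tool(
  rows=[
    [[0, 1, 45, 1, 0.004], [0, 0, 45, 0, 0], [0, 0, 45, 0, 0], [0, 0, 45, 0, 0], [0, 0, 27, 0, 0], [0, 0, 12, 0, 0], [0, 0, 2, 0, 0], [1, 0, 0, 0, 0], [1, 0, 0, 0, 0], [1, 0, 0, 0, 0], [1, 0, 0, 0, 0], [1, 0, 0, 0, 0]],
  ],
)

```text
t: 11.1
ee_pos: [0.5989, -0.147, 0.0304]
tcp_rot: [[0.888, 0.004, -0.461], [0.461, -0.001, 0.888], [0.003, -1.0, -0.003]]
wrist_force: [0.4, 0.2, 6.9]
finger_gap: 0.0616
```

>>> drive_tool(
  rows=[
    [[1, 0, 0, 0, 0], [1, 0, 0, 0, 0], [1, 0, -10, 0, 0], [1, 0, -30, 0, 0], [1, 0, -45, 0, 0], [1, 0, -45, 0, 0], [1, 0, -45, 0, 0], [1, 0, -35, 0, 0], [1, 0, -10, 0, 0], [1, 0, 0, 0, 0]],
  ],
)

```text
t: 12.1
ee_pos: [0.5978, -0.1468, 0.2499]
tcp_rot: [[0.887, 0.003, -0.461], [0.461, -0.001, 0.888], [0.002, -1.0, -0.002]]
wrist_force: [-0.4, 0.9, -1.2]
finger_gap: 0.0615
```

```bash
python3 - <<'E'
from h import *
im,d,P=grab("wrist"); W=wworld(P,d); z=robot.sense()["ee_pos"][2]; held(im,W,z+.042)
to(.4936,.2857,.25,.165)
E
```

```text
n 31447 x pct [-30.2  -0.1  30.3] z pct [-18.9  45.6] y(down) [-44.1 -43.2 -42.1]
far edge [45.5 45.6 45.7 45.7 45.7 45.7 45.7 45.6 45.6 45.7 45.5 45.6 45.4 45.4]
label centre [-10.4 -45.4 -16.1] [ 10.4 -41.5  16.2]
shift mm [107.4  -2.2 431.3] turn 0.314 pos [ 0.597  -0.1466  0.2477] yaw 0.479
```

>>> drive_tool(
  rows=[
    [[1, 6, 0, 24, 0], [1, 11, 0, 44, 0], [1, 11, 0, 44, 0], [1, 11, 0, 44, 0], [1, 11, 0, 44, 0], [1, 11, 0, 44, 0], [1, 11, 0, 44, 0], [1, 11, 0, 44, 0], [1, 11, 0, 44, 0], [1, 8, 0, 32, 0], [1, 5, 0, 23, 0], [1, 0, 0, 0, 0]],
  ],
)

```text
t: 13.35
ee_pos: [0.4916, 0.2875, 0.2453]
tcp_rot: [[0.886, -0.005, -0.464], [0.464, -0.001, 0.886], [-0.005, -1.0, 0.001]]
wrist_force: [0.8, -0.8, -1.3]
finger_gap: 0.0616
```

>>> drive_tool(
  rows=[
    [[1, 0, 0, 0, 0.1], [1, 0, 0, 0, 0.11], [1, 0, 0, 0, 0.1], [1, 0, 0, 0, 0], [1, 0, 20, 0, 0], [1, 0, 30, 0, 0], [1, 0, 15, 0, 0], [1, 0, 5, 0, 0], [1, 0, 0, 0, 0], [1, 0, 0, 0, 0]],
  ],
)

```text
t: 14.35
ee_pos: [0.4943, 0.2851, 0.1789]
tcp_rot: [[0.986, 0.001, -0.169], [0.169, 0.0, 0.986], [0.001, -1.0, 0.0]]
wrist_force: [0.0, 0.9, -1.8]
finger_gap: 0.0616
```

```bash
python3 - <<'E'
from h import *
to(.4936,.2853,.169,.165)
E
```

```text
shift mm [-0.7  9.8  0.4] turn 0.005 pos [0.4943 0.2851 0.1789] yaw 0.17
```

>>> drive_tool(
  rows=[
    [[1, 0, 3, 0, 0], [1, 0, 3, 0, 0], [1, 0, 2, 0, 0], [1, 0, 1, 0, 0], [1, 0, 0, 0, 0], [1, 0, 0, 0, 0]],
  ],
)

```text
t: 14.95
ee_pos: [0.4939, 0.2852, 0.1703]
tcp_rot: [[0.986, 0.001, -0.168], [0.168, 0.0, 0.986], [0.001, -1.0, 0.0]]
wrist_force: [-1.8, -0.6, 4.4]
finger_gap: 0.0619
```

>>> drive_tool(
  rows=[
    [[0, 0, 0, 0, 0], [0, 0, 0, 0, 0], [0, 0, 0, 0, 0], [0, 0, 0, 0, 0], [0, 0, -10, 0, 0], [0, 0, -30, 0, 0], [0, 0, -40, 0, 0], [0, 0, -40, 0, 0], [0, 0, -5, -40, 0], [0, 0, 0, -45, 0], [0, 0, 0, -45, 0], [0, 0, 0, 0, 0]],
  ],
)

```text
t: 16.15
ee_pos: [0.5166, 0.1525, 0.2952]
tcp_rot: [[0.987, 0.001, -0.163], [0.163, -0.002, 0.987], [0.001, -1.0, -0.002]]
wrist_force: [-0.1, 0.7, -0.0]
finger_gap: 0.0856
```

```bash
python3 - <<'E'
from h import *
im,d,P=grab("wrist"); W=wworld(P,d)
for r in rects(im,W,.20,.222,150): print(*r)
im,d,P=grab("scene"); cv2.imwrite("pics/s5.png",im); W=world(P,d)
for r in rects(im,W,.20,.222,60): print(*r)
to(.5743,-.0595,.25,-.1)
E
```

```text
[319.  47.] 0.46 9732 [496.3 271.8] [61.1 62.7] 0.163 211.4 [496.4 270.4 211.4]
[497. 189.] 0.84 1030 [495.2 286.3] [67.5 93.8] 1.76 212.5 [502.7 284.9 211.1]
shift mm [  21.7   44.9 -222.5] turn 0.267 pos [0.5159 0.1563 0.295 ] yaw 0.167
```

View pics/s5.png

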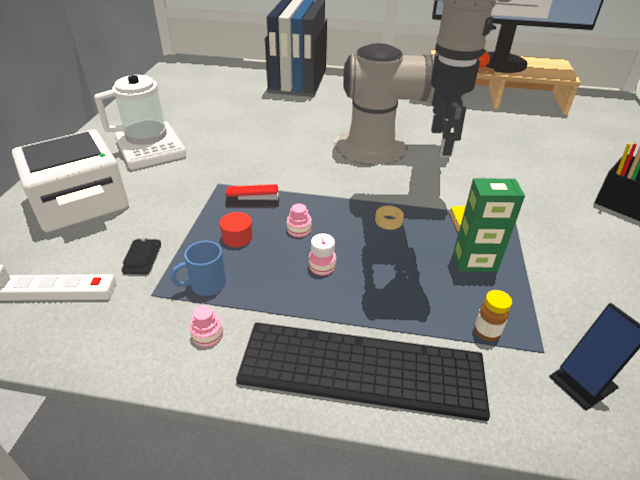

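The stack of three stands square at scene pixels (485,225), with its top at (495,286). The bottle is now free at (322,255) and the bystanders look unmoved. Going to the cap.

>>> drive_tool(
  rows=[
    [[0, 4, 0, -44, 0], [0, 4, 0, -44, 0], [0, 4, 0, -44, 0], [0, 4, 0, -44, 0], [0, 4, 0, -44, 0], [0, 2, 0, -2, 0], [0, 0, 45, 0, 0], [0, 0, 45, 0, 0], [0, 0, 45, 0, 0], [0, 0, 40, 0, 0], [0, 0, 15, 0, 0], [0, 0, 0, 0, 0]],
  ],
)

```text
t: 17.45
ee_pos: [0.5733, -0.0557, 0.1017]
tcp_rot: [[0.985, -0.005, -0.17], [0.17, 0.002, 0.985], [-0.005, -1.0, 0.003]]
wrist_force: [0.3, -0.0, -0.1]
finger_gap: 0.0853
```

```bash
python3 - <<'E'
from h import *
im,d,P=grab("wrist"); W=wworld(P,d); capfit(im,W,.074,.085)
to(.5745,-.0595,.052,.167)
E
```

```text
cap [322. 280.] 7393 [574.7 -60. ] 25.7 [ 0.5744 -0.0584  0.0776]
shift mm [-0.6 51.8 -3.1] turn 0.004 pos [ 0.5746 -0.0563  0.1038] yaw 0.171
```

>>> drive_tool(
  rows=[
    [[0, 0, 0, -3, 0], [0, 0, 25, 0, 0], [0, 0, 18, 0, 0], [0, 0, 8, 0, 0], [0, 0, 0, 0, 0], [0, 0, 0, 0, 0], [1, 0, 0, 0, 0], [1, 0, 0, 0, 0], [1, 0, 0, 0, 0], [1, 0, 0, 0, 0], [1, 0, 0, 0, 0], [1, 0, 0, 0, 0]],
  ],
  grip_force=60,
)

```text
t: 18.7
ee_pos: [0.5758, -0.0612, 0.0543]
tcp_rot: [[0.986, 0.002, -0.168], [0.168, -0.0, 0.986], [0.002, -1.0, -0.001]]
wrist_force: [-0.7, -0.2, 4.8]
finger_gap: 0.0486
```

>>> drive_tool(
  rows=[
    [[1, 0, 1.5, 0, 0], [1, 0, 1.5, 0, 0], [1, 0, 1, 0, 0], [1, 0, 1, 0, 0], [1, 0, 0, 0, 0], [1, 0, 0, 0, 0], [1, 0, 0, 0, 0]],
  ],
)

```text
t: 19.4
ee_pos: [0.5763, -0.0613, 0.0505]
tcp_rot: [[0.986, 0.003, -0.168], [0.168, -0.001, 0.986], [0.003, -1.0, -0.001]]
wrist_force: [-3.1, -0.3, 13.4]
finger_gap: 0.0487
```

>>> drive_tool(
  rows=[
    [[1, 0, 1, 0, 0], [1, 0, 1, 0, 0], [1, 0, 0.5, 0, 0], [1, 0, 0, 0, 0], [1, 0, 0, 0, 0]],
  ],
)

```text
t: 19.9
ee_pos: [0.5764, -0.0614, 0.0497]
tcp_rot: [[0.986, 0.004, -0.168], [0.168, -0.001, 0.986], [0.004, -1.0, -0.002]]
wrist_force: [-6.1, 1.0, 24.9]
finger_gap: 0.0486
```

>>> drive_tool(
  rows=[
    [[1, 0, 0, 0, -0.08], [1, 0, 0, 0, -0.08], [1, 0, 0, 0, -0.08], [1, 0, 0, 0, -0.08], [1, 0, 0, 0, -0.08], [1, 0, 0, 0, -0.08], [1, 0, 0, 0, 0], [1, 0, 0, 0, 0]],
  ],
)

```text
t: 20.7
ee_pos: [0.5777, -0.0616, 0.0497]
tcp_rot: [[0.797, 0.007, -0.605], [0.605, -0.002, 0.797], [0.005, -1.0, -0.006]]
wrist_force: [-2.5, 2.3, 22.3]
finger_gap: 0.0485
```

```bash
python3 - <<'E'
from h import *
s=robot.sense(); print(np.round(s["wrist_torque"],2),np.round(s["wrist_force"],1))
E
```

```text
[0.25 0.56 0.09] [-2.5  2.3 22.3]
```

>>> drive_tool(
  rows=[
    [[1, 0, 0, 0, -0.1], [1, 0, 0, 0, -0.1], [1, 0, 0, 0, -0.1], [1, 0, 0, 0, -0.1], [1, 0, 0, 0, -0.1], [1, 0, 0, 0, -0.1], [1, 0, 0, 0, -0.1], [1, 0, 0, 0, -0.1], [1, 0, 0, 0, -0.1], [1, 0, 0, 0, -0.1], [1, 0, 0, 0, 0], [1, 0, 0, 0, 0]],
  ],
)

```text
t: 21.9
ee_pos: [0.5778, -0.0595, 0.0497]
tcp_rot: [[-0.078, 0.007, -0.997], [0.997, 0.001, -0.078], [0.001, -1.0, -0.007]]
wrist_force: [-0.6, 8.9, 23.2]
finger_gap: 0.0488
```

```bash
python3 - <<'E'
from h import *
s=robot.sense(); print(np.round(s["wrist_torque"],2),np.round(s["wrist_force"],1))
im,d,P=grab("wrist"); cv2.imwrite("pics/w6.png",im)
E
```

```text
[1.73 0.4  0.05] [-0.6  8.9 23.2]
```

View pics/w6.png

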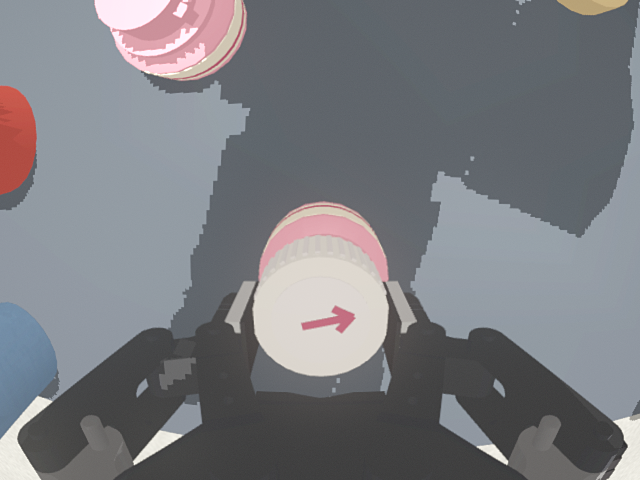

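The cap at (320,315) has turned with the hand: the arrow still points to the image right, and the torque about vertical is low. Lifting a little first to check that it is free.

>>> drive_tool(
  rows=[
    [[1, 0, -2, 0, 0], [1, 0, -2, 0, 0], [1, 0, -2, 0, 0], [1, 0, -2, 0, 0], [1, 0, -2, 0, 0], [1, 0, -2, 0, 0], [1, 0, 0, 0, 0], [1, 0, 0, 0, 0]],
  ],
)

```text
t: 22.75
ee_pos: [0.5751, -0.0612, 0.0575]
tcp_rot: [[-0.078, -0.0, -0.997], [0.997, -0.0, -0.078], [0.0, -1.0, 0.0]]
wrist_force: [0.3, 0.0, 1.8]
finger_gap: 0.0488
```

```bash
python3 - <<'E'
from h import *
s=robot.sense(); print(np.round(s["ee_pos"],4),np.round(s["wrist_torque"],2),np.round(s["wrist_force"],1))
im,d,P=grab("scene"); cv2.imwrite("pics/s7.png",cv2.resize(im[200:310,250:400],None,fx=5,fy=5,interpolation=cv2.INTER_CUBIC))
E
```

```text
[ 0.5751 -0.0612  0.0575] [ 0.13 -0.13 -0.  ] [0.3 0.  1.8]
```

View pics/s7.png

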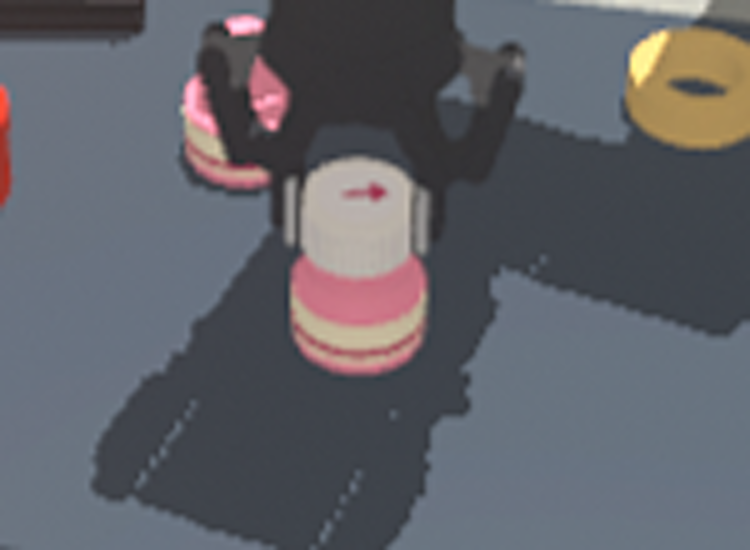

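The cap is 8 mm above its pressed-down height, with no downward pull on the wrist, and the bottle stands on the pad. Lifting the rest.

>>> drive_tool(
  rows=[
    [[1, 0, -4, 0, 0], [1, 0, -6, 0, 0], [1, 0, -8, 0, 0], [1, 0, -10, 0, 0], [1, 0, -10, 0, 0], [1, 0, -6, 0, 0], [1, 0, -2, 0, 0], [1, 0, 0, 0, 0], [1, 0, 0, 0, 0], [1, 0, 0, 0, 0]],
  ],
)

```text
t: 23.8
ee_pos: [0.5749, -0.061, 0.1033]
tcp_rot: [[-0.078, -0.001, -0.997], [0.997, 0.0, -0.078], [0.0, -1.0, 0.001]]
wrist_force: [0.7, 0.5, -0.5]
finger_gap: 0.0487
```

```bash
python3 - <<'E'
from h import *
s=robot.sense(); print(np.round(s["ee_pos"],4),np.round(s["wrist_force"],1),s["finger_gap"])
im,d,P=grab("scene"); cv2.imwrite("pics/s8.png",im); W=world(P,d)
for r in rects(im,W,.20,.222,60): print(*r)
for r in rects(im,W,.062,.071,30): print("rim?",*r)
capfit(im,W,.118,.135)
im,d,P=grab("top"); W=world(P,d)
for r in rects(im,W,.204,.222,60): print(*r)
E
```

```text
[ 0.5749 -0.061   0.1033] [ 0.7  0.5 -0.5] 0.04868007971511212
[497. 189.] 0.84 1027 [495.1 285.8] [66.6 91.6] 1.731 212.4 [502.6 284.6 211.1]
[322. 193.] 0.0 560 [580.6 -62.7] [ 34.4 134.3] 1.659 208.7 [584.6 -60.5 208.9]
rim? [ 76. 200.] 0.0 263 [ 518.3 -664.9] [ 16.3 208.6] 2.339 66.0 [ 526.9 -670.9   66.1]
rim? [626. 190.] 0.0 92 [220.5 668.8] [10.8 63.1] 1.041 66.7 [220.1 668.9  66.4]
rim? [478. 248.] 0.99 158 [519.6 273.5] [ 51.4 106.5] 1.144 66.7 [520.8 277.9  66.7]
rim? [321. 245.] 0.0 151 [576.3 -61.6] [34.1 36.3] 0.653 68.8 [579.  -60.8  68.3]
rim? [202. 252.] 0.0 94 [ 652.1 -305.7] [24.8 62.8] 2.083 66.1 [ 649.5 -307.9   66.5]
rim? [206. 270.] 0.0 118 [ 696.3 -285.2] [31.9 74.2] 1.938 66.6 [ 700.6 -280.3   66.6]
rim? [492. 316.] 0.0 135 [710.8 291.2] [30.1 50.6] 1.338 67.1 [715.7 288.9  66.7]
cap [124.   9.] 240 [ -776.5 -1193.6] 149.0 [-0.7744 -1.195   0.1264]
cap [212.  25.] 452 [-641.5 -739.1] 237.4 [-0.6435 -0.7332  0.1265]
cap [408.  40.] 178 [-638.4   79.1] 79.3 [-0.6435  0.0786  0.1263]
cap [480.  44.] 133 [-649.4  357. ] 56.9 [-0.6452  0.3569  0.1268]
cap [576.  52.] 591 [-639.9  707.6] 233.3 [-0.6446  0.7117  0.1265]
cap [140. 113.] 236 [ 138.6 -680.7] 59.7 [ 0.173  -0.6612  0.1263]
cap [377. 116.] 196 [35.1 11.9] 54.7 [0.0557 0.0129 0.1263]
cap [ 70. 179.] 647 [ 510.6 -672.5] 104.7 [ 0.5237 -0.6674  0.1268]
cap [322. 224.] 361 [575.5 -59. ] 28.7 [ 0.5789 -0.0615  0.1268]
[300. 214.] 0.0 83 [564.   -9.8] [19.9 29.5] 1.565 209.9 [564.1  -5.8 210.3]
[156. 251.] 0.83 1379 [490.3 288. ] [62.5 92.5] 1.737 212.7 [490.1 286.9 212.6]
```

View pics/s8.png

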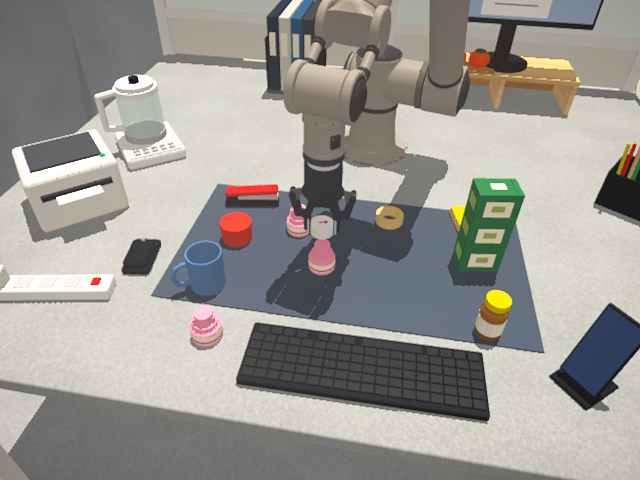

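The cap is held at (322,224), above the open neck at (321,245) at a rim height of 69 mm. The stack at (487,225) and the bystanders are in place. Handing in.

```bash
python3 -c "
from rig import robot
print(robot.close_job())"
```

```text
the job is handed in; nothing more can be done
None
```

The job is done and handed in at about 24 s of the 61 s allowed; `close_job` gives no verdict. I stacked the two crowding cartons on the lone one. I then pressed the white cap to its stop (about 25 N), turned it anticlockwise by about 85–90°, and lifted it off.

**Last checks:**
- **Cap:** the gripper holds it at a 48.7 mm opening, about 5 cm above its closed place. The hand is vertical, and the cap is within a few mm of the bottle's axis.
- **Bottle:** it stands on the pad, rim at 69 mm height, within about 3 mm of where it started.
- **Stack:** it stands three high, with its top at 212.5 mm and within about 3 mm of the lone carton's position in each view.
- **Bystanders:** none had visibly moved in the final scene picture, but I did not measure them.

**Disagreements:** the top and scene cameras differ by up to 5 mm in x, so I steered by the wrist camera, which lay between them. I did not see the cap turn relative to the bottle directly. I inferred it from the low twisting force and from the cap coming off freely.

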